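# Mix the amber bottle on the touch mixer

## Task

Mix the amber medicine bottle with the black screw cap: pick it up, hold it upright and press its base onto the middle of the mixer's round black pad until the pad is all the way down, and keep it down for about two seconds. Then stand the bottle upright on the desk again, off the mixer. Leave the small dark dropper bottle standing where it is.

Things in the scene. Friction and masses are not known exactly. Their poses are not given: they have to be found in the camera images.
- amber_bottle_mid (a point): Half-way up the amber bottle with a black screw cap and pale label: round, rigid, 46 mm across, 108 mm tall with cap, 0.16 kg, standing on the desk. This point is on its axis, 54 mm above its base; z points up. Though its shoulder tapers, it can be gripped at 46 mm width up to 90 mm above the base; best 50 to 70 mm, cap clear of the palm. A 40 N grip holds it while pressing.
- pad_top (a point): Centre of the top of the mixer's flat, round black rubber pad, 76 mm across. The mixer is a white box on a grey foot, 126 x 116 mm and 62 mm high, fixed to the desk, turned up to 30 degrees either way. The pad's top stands 80 mm above the desk when it is up and 72 mm when fully down; this point moves with the pad. z points up.
- mixer_pad (a joint): How far the pad is pressed down, in m: 0 up, 0.008 fully down (hard stop). The spring starts to give at about 3 N and needs about 9 N to be fully down; it lifts the pad again when released. The bottle's own weight does not sink the pad.
- dropper_mid (a point): Half-way up the bystander: a slimmer dark brown dropper bottle with a coloured label and a narrow black rubber bulb, 33 mm across, 102 mm tall, standing on the desk. This point lies on its axis, 51 mm above its base; z points up. To be left alone.
Things that resemble listed ones, but are neither listed nor needed, are in the scene too. What is shaped like the part that bears pad_top but turquoise is not meant. Of the things that look like the part that bears amber_bottle_mid, the larger one is meant.

How it is judged:
By the outcome, as a careful person would: the job done as asked, in the order asked, and still so for the second after the job is handed in, with the robot touching nothing.
It also fails if it takes over 50 s, if anything falls off the work surface, if the arm or the gripper's body presses on something with over 40 N, if the wrist force passes 120 N, or if a joint passes its speed limit or range.

## Robot

A 7-joint arm with a two-finger parallel gripper is mounted at the origin on a cart in front of the work surface, level with it; the furniture and walls round the work are solid. World frame = base frame: x ahead of the robot, y to its left, z up, the work surface at z = 0. Lengths are in m, angles in rad, forces in N, time in s.
With the tool pointing down it reaches from about 0.425 to 0.925 m from the base axis. Payload 6.8 kg.
Tool frame: the origin (TCP) lies between the finger pads; the fingertips stand 17 mm ahead of it and the grasp point (between the pads) lies 2 mm behind it; z points along the fingers, x is the direction in which the jaws open and shut, and the axes are right-handed (so a half turn about z gives the same grasp; the last joint's range is limited). The gripper opens to 85 mm and grips with 20 to 120 N. Pads are 22 mm wide; open, the fingers measure 114 mm over their backs; the gripper's body (76 mm by 85 mm) begins 54 mm behind the grasp point. The pads swing forward as they close: fully open they stand 13 mm farther back than shut.
Start: joints at [-1.214, 0.477, 0.022, 1.555, -0.011, 1.109, -0.083], TCP at [0.303, 0.603, 0.248] pointing down, gripper open.
Joint ranges: [-2.96, 2.96], [-0.34, 2.1], [-1.41, 1.46], [0.24, 2.44], [-1.37, 4.51], [0.17, 1.92], [-2.96, 2.96]. Speed limits (rad/s): [2.39, 2.39, 3.14, 3.14, 3.14, 3.14, 3.14].

## Interface

Orientations are given as a unit quaternion [w, x, y, z].
In Python, from station import readout, read_camera, get_calibration, bot, models gives the robot as it stands.
- The arm moves only by the tool carry_out, never from a script. Its argument "deltas" is a list of rows, each a list of 2 entries, a list of its own where there are three numbers: the shift along the tool's x, y, z in cm, then the turn about the tool's z in degrees. A call has 1 to 10 rows; each row is the pose to reach, as a shift and turn from the pose measured when the call began, along the tool's axes at that moment; what a row does not reach only later rows make up. A row lasts 1/8 s, in which the tool goes at most 62.5 mm and 10.7 degrees, less where a joint would pass 70% of its speed; a pose out of reach is approached as far as the arm can. A call with a gripper value outside its range is refused whole. "hand" is the opening, from 0 (shut) to 1 (fully open), set as the call begins (left out, the last holds). The fingers move at their own pace and stop on an object; "newtons" is the grip in N (left out, the last holds). Time passes only in rows, so rows that repeat a pose let the fingers close. It gives the time, the measured TCP pose, the force and the opening at its end, in the units of the state.
- readout.get_obs(): the state, without advancing time (a new reading comes with each control period).
- read_camera(name): name is "side" or "top"; returns the picture (480x640x3 uint8, red, green, blue); there is no depth.
- get_calibration(name): a dict with "fov_y" (degrees; the focal length in pixels is half the picture's height over the tangent of half this angle, whatever the lens; pixels are square), "cx", "cy" (the principal point, pixels), "world_from_camera" (4x4, takes a point from camera to world coordinates). Camera axes: x right, y down, z forward; pixel columns grow to the right and rows downward; lengths in m; the calibration is good to about 2 mm. A picture is of the moment at which its call begins. get_calibration takes no time and is no camera call.
- bot.hand_in(): hands the job in, once; it reports no verdict.
Trained networks look in the newest picture that a camera, given by its name, has taken for a name from the list of things; names that differ only in an ending like _2 or _b are one class to them, and where a whole thing is asked for, a point or a joint stands for the part that bears it (a point fixed in the world has none). Each returns a list of dicts, best first, with "score" (0 to 1); they miss things now and then, are a little off and sometimes report something else, mostly with a low value. They report only what shows in the picture. A call takes as long as a camera call. They do not tell look-alikes from the thing itself.
- models.spot_in(query, camera): "centre" ([row, column] in pixels, amid what is visible of it).
The state is a dict: "t": time; "q": joint angles; "joint_vel": joint speeds; "joint_torque": joint torques, N m; "eef_pos": TCP position; "tool_rot": TCP orientation; "contact_force": force on the tool from outside, world axes, zero at the start; "torque": the same for the moment, N m; "gripper_width": opening from 0.0 (shut) to 1.0 (fully open).
Only numpy, scipy, OpenCV 4.12 (cv2) and the standard library are available. Lean on these libraries where they do the work, as an engineer would, in place of code of your own. Each camera call takes 0.05 s, during which the arm holds its last target. There are 200 camera calls.

## Working session

There is one attempt and no reset: what is moved stays moved. The work goes in short steps, Python scripts to look and compute and a tool call to move; the robot and the scene stay as the last step left them, time stands still between calls to the robot, and variables do not carry over. Pictures are saved under pics/ and viewed, about 8 in all and at most 12, crops included, and the job is handed in when it is done.

Besides the shell and the picture viewer there is one more tool, called after ">>>" as a command line: name --argument value ..., lists and objects as JSON in quotes. carry_out: Moves the arm, as the interface text tells. Its arguments: {"type":"object","properties":{"deltas":{"type":"array"},"hand":{"type":"number"},"newtons":{"type":"number"}},"required":["deltas"]}

```bash
mkdir -p pics; cat > h.py <<'E'
import numpy as np, cv2
from station import readout, read_camera, get_calibration, bot, models
from scipy.spatial.transform import Rotation as R
def ray(cam,r,c):
    k=get_calibration(cam); f=240/np.tan(np.radians(k["fov_y"])/2)
    T=np.array(k["world_from_camera"]); d=T[:3,:3]@np.array([(c-k["cx"])/f,(r-k["cy"])/f,1]); return T[:3,3],d/np.linalg.norm(d)
def atz(cam,r,c,z):
    o,d=ray(cam,r,c); return o+d*(z-o[2])/d[2]
def tri(a,b):
    (o1,d1),(o2,d2)=a,b
    A=np.stack([d1,-d2],1); s=np.linalg.lstsq(A,o2-o1,rcond=None)[0]
    p,q=o1+s[0]*d1,o2+s[1]*d2; return (p+q)/2,np.linalg.norm(p-q)
def proj(cam,p):
    k=get_calibration(cam); f=240/np.tan(np.radians(k["fov_y"])/2)
    x=np.linalg.inv(np.array(k["world_from_camera"]))@np.r_[p,1]; return x[1]/x[2]*f+k["cy"],x[0]/x[2]*f+k["cx"]
def shot(cam,name):
    im=read_camera(cam); cv2.imwrite(f"pics/{name}.png",im[:,:,::-1]); return im
def tool():
    s=readout.get_obs(); w,x,y,z=s["tool_rot"]; return np.array(s["eef_pos"]),R.from_quat([x,y,z,w]).as_matrix()
E
python3 - <<'E'
from h import *
np.set_printoptions(precision=4,suppress=True)
for c in("top","side"):
    shot(c,c+"0"); k=get_calibration(c); print(c,k["fov_y"],k["cx"],k["cy"],np.array(k["world_from_camera"]))
    for n,z in(("amber_bottle_mid",.054),("pad_top",.08),("dropper_mid",.051)):
        for d in models.spot_in(n,c): print(n,np.round(d["centre"],1),round(d["score"],2),atz(c,*d["centre"],z))
print(readout.get_obs()); print(tool())
E
```

```text
top 42.57077213318981 327.9203959223736 231.23784804458555 [[-0.0142 -0.9813  0.192   0.3123]
 [-0.9997  0.0105 -0.0207  0.064 ]
 [ 0.0183 -0.1922 -0.9812  1.1331]
 [ 0.      0.      0.      1.    ]]
amber_bottle_mid [226.1 285.8] 0.94 [0.5336 0.1163 0.054 ]
amber_bottle_mid [184.9 252.5] 0.61 [0.6102 0.1764 0.054 ]
pad_top [295.1 337.8] 0.8 [0.407  0.0265 0.08  ]
pad_top [199.7 442.6] 0.68 [ 0.5729 -0.1616  0.08  ]
dropper_mid [227.7 212. ] 0.7 [0.5327 0.2481 0.051 ]
dropper_mid [199.9 441.3] 0.35 [ 0.5798 -0.1654  0.051 ]
side 43.39889726013961 318.0763343867585 235.77155267836955 [[ 0.9967  0.0676 -0.0439  0.5713]
 [ 0.0802 -0.7813  0.619  -0.6861]
 [ 0.0076 -0.6205 -0.7842  0.9974]
 [ 0.      0.      0.      1.    ]]
amber_bottle_mid [218.2 330.5] 0.8 [0.5401 0.1064 0.054 ]
amber_bottle_mid [198.7 371.4] 0.8 [0.622  0.1671 0.054 ]
pad_top [324.8 341.8] 0.65 [ 0.5769 -0.155   0.08  ]
dropper_mid [171.1 337. ] 0.66 [0.5451 0.2443 0.051 ]
{'t': 0.4, 'q': array([-1.2141,  0.4771,  0.0224,  1.5555, -0.0115,  1.1093, -0.0831]), 'joint_vel': array([-0.0005, -0.0013, -0.0005, -0.0013, -0.0002,  0.0025,  0.0007]), 'joint_torque': array([ -0.0022, -59.563 ,   1.6035, -28.1118,   0.0123,   0.004 ,
         0.    ]), 'eef_pos': array([0.3025, 0.6034, 0.2482]), 'tool_rot': array([ 0.0001,  0.8509,  0.5253, -0.0001]), 'contact_force': array([ 0.8601, -0.568 , -0.2972]), 'torque': array([ 0.0121, -0.0281, -0.0221]), 'gripper_width': 0.9981762455878613}
(array([0.3025, 0.6034, 0.2482]), array([[ 0.4482,  0.8939, -0.    ],
       [ 0.8939, -0.4482, -0.0002],
       [-0.0002,  0.    , -1.    ]]))
```

View pics/top0.png

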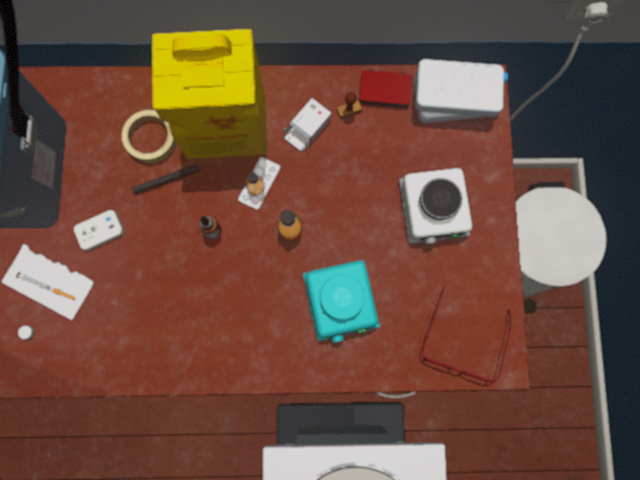

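View pics/side0.png

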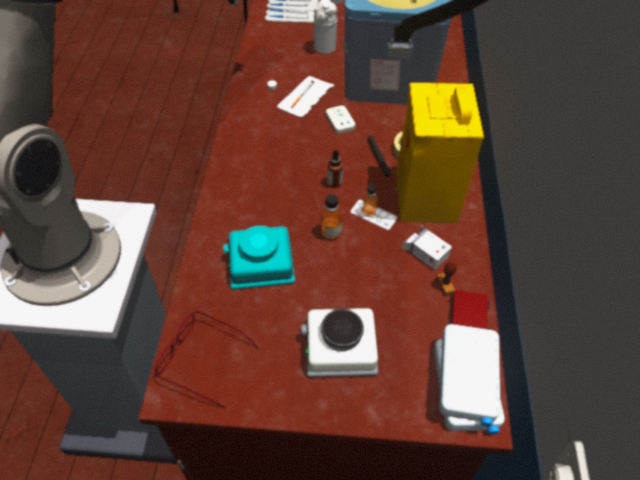

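The top view shows two amber bottles: one at (row 226, col 286), the other at (185, 253) standing on a blister card. In the side view they are at (218, 331) and (199, 371). The first looks larger, so it should be the one meant. The white mixer with the black pad is at top (200, 442) and side (328, 342). The turquoise one at top (295, 338) is the decoy. The dropper is at top (228, 210). I'll confirm the bottle in an enlarged crop.

```bash
python3 - <<'E'
from h import *
a=cv2.imread("pics/top0.png")[150:260,200:320]; b=cv2.imread("pics/side0.png")[170:270,290:410]
p=cv2.imread("pics/top0.png")[160:250,390:480]; q=cv2.imread("pics/side0.png")[295:385,295:385]
f=lambda i:cv2.resize(i,(400,300),interpolation=cv2.INTER_CUBIC)
a=cv2.imread("pics/top0.png")[160:250,200:320]; b=cv2.imread("pics/side0.png")[165:255,290:410]
p=cv2.imread("pics/top0.png")[160:250,380:500]; q=cv2.imread("pics/side0.png")[295:385,280:400]
cv2.imwrite("pics/crop.png",np.vstack([np.hstack([f(a),f(b)]),np.hstack([f(p),f(q)])]))
E
```

```text
(no output)
```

View pics/crop.png

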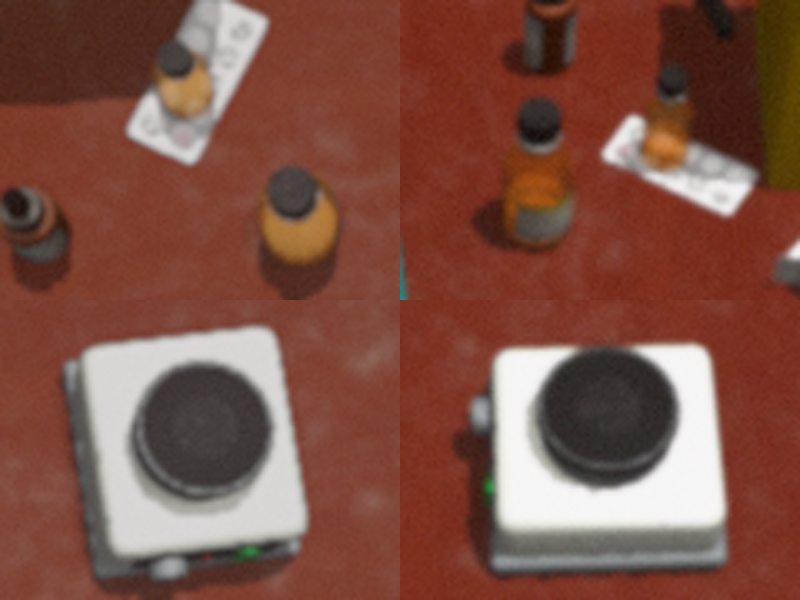

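```bash
python3 - <<'E'
from h import *
np.set_printoptions(precision=4,suppress=True)
print("cap",atz("top",215.5,287.6,.108),atz("side",197.5,332,.108),tri(ray("top",215.5,287.6),ray("side",197.5,332)))
print("pad",atz("top",197.6,440.7,.08),atz("side",326.9,342.5,.08),tri(ray("top",197.6,440.7),ray("side",326.9,342.5)))
print("mid",tri(ray("top",226.1,285.8),ray("side",218.2,330.5)))
# dark-face segmentation vs rendered silhouettes: centroid matching
def fit(cam,name,box,zs,r,thr,guess):
    from scipy.optimize import minimize
    g=cv2.imread(f"pics/{name}.png").max(2); m=np.zeros_like(g); r0,r1,c0,c1=box; m[r0:r1,c0:c1]=(g[r0:r1,c0:c1]<thr)
    n,l,st,ce=cv2.connectedComponentsWithStats(m); k=1+np.argmax(st[1:,4]); M=(l==k)
    def hull(p):
        P=[proj(cam,[p[0]+r*np.cos(t),p[1]+r*np.sin(t),z])[::-1] for z in zs for t in np.linspace(0,6.28,40)]
        h=cv2.convexHull((np.array(P)).astype(np.float32)); mm=cv2.moments(h); return np.array([mm["m10"],mm["m01"]])/mm["m00"],mm["m00"]
    c=ce[k]
    s=minimize(lambda p:np.sum((hull(p)[0]-c)**2),guess,method="Nelder-Mead",options=dict(xatol=1e-5)).x
    print(cam,c,"area",st[k,4],"model",hull(s)[1],s)
fit("top","top0",(165,245,400,480),(.064,.08),.038,110,[.57,-.16]); fit("side","side0",(300,370,310,375),(.064,.08),.038,110,[.57,-.16])
E
```

```text
cap [0.5409 0.1106 0.108 ] [0.5412 0.1147 0.108 ] (array([0.5407, 0.1106, 0.1121]), np.float64(0.0014590370478294995))
pad [ 0.5768 -0.1584  0.08  ] [ 0.5783 -0.1591  0.08  ] (array([ 0.5777, -0.1586,  0.0787]), np.float64(0.0012384771314590246))
mid (array([0.5381, 0.1175, 0.0399]), np.float64(0.0033166979485778634))Traceback (most recent call last):
  File "<stdin>", line 17, in <module>
  File "<stdin>", line 15, in fit
    res = _minimize_neldermead(fun, x0, args, callback, bounds=bounds,
                               **options)
    fxcc = func(xcc)
    fx = function(np.copy(x), *(wrapper_args + args))
  File "<stdin>", line 15, in <lambda>
  File "<stdin>", line 12, in hull
  File "h.py", line 14, in proj
    k=get_calibration(cam); f=240/np.tan(np.radians(k["fov_y"])/2)
ValueError: time passes only in moves, steps and waits
```

The crop confirms it: the larger bottle with the pale label is at about (0.541, 0.112). The pad centre is at about (0.5775, -0.159). I'm moving above the bottle and turning the jaws so they clear the small amber bottle.

>>> carry_out --deltas '[[[-3.3,4.3,0],-3.6],[[-6.6,8.7,0],-7.2],[[-10,13,0],-10.8],[[-13.3,17.3,0],-14.4],[[-16.6,21.7,0],-18],[[-19.9,26,0],-21.6],[[-23.3,30.3,0],-25.2],[[-26.6,34.7,0],-28.8],[[-30,39,0],-32.4],[[-33.2,43.3,0],-36]]' --hand 1

```text
t: 1.65
eef_pos: [0.5414, 0.1108, 0.2486]
tool_rot: [0.0, 0.646, 0.763, 0.0]
contact_force: [1.1, 1.1, 0.4]
gripper_width: 1.0
```

```bash
python3 - <<'E'
from h import *
np.set_printoptions(precision=4,suppress=True)
a=shot("top","t1")[80:320,160:480]; b=shot("side","s1")[80:320,200:520]
cv2.imwrite("pics/v1.png",cv2.resize(np.hstack([a,b]),(800,300))[:,:,::-1])
s=readout.get_obs(); print(s["t"],s["q"],s["contact_force"]); p,Rm=tool(); print(p,Rm)
print("to bottle tool-axes cm",Rm.T@(np.array([.541,.112,.06])-p)*100)
print([atz("side",r,c,0) for r,c in((218,398),(220,461))])
E
```

```text
1.75 [-0.4151  0.2756  0.1322  1.8577 -0.0383  1.0101  1.4578] [ 0.7739 -0.9517 -0.2088]
[0.5432 0.1052 0.2486] [[-0.1539  0.9881  0.0018]
 [ 0.9881  0.1539 -0.0031]
 [-0.0033  0.0013 -1.    ]]
to bottle tool-axes cm [ 0.7715 -0.132  18.8592]
[array([0.6837, 0.1649, 0.    ]), array([0.8194, 0.1711, 0.    ])]
```

View pics/v1.png

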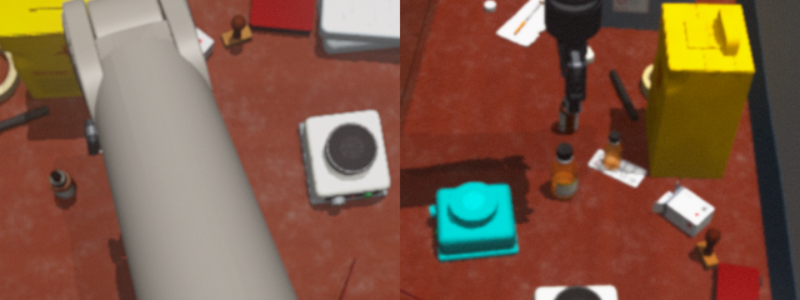

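The side view shows the gripper above and slightly behind the bottle, and the open area is clear. I'm centring and then descending.

>>> carry_out --deltas '[[[0.4,-0.1,1],0],[[0.7,-0.1,3.5],0],[[0.7,-0.1,6],0],[[0.7,-0.1,8.5],0],[[0.7,-0.1,9.5],0],[[0.7,-0.1,9.5],0],[[0.7,-0.1,9.5],0]]'

```text
t: 2.62
eef_pos: [0.5418, 0.1122, 0.1544]
tool_rot: [0.002, 0.65, 0.76, 0.0]
contact_force: [-0.0, 0.3, -0.2]
gripper_width: 1.0
```

```bash
python3 - <<'E'
from h import *
np.set_printoptions(precision=4,suppress=True)
b=shot("side","s2")[120:270,240:440]
cv2.imwrite("pics/v2.png",cv2.resize(b,(800,600),interpolation=cv2.INTER_CUBIC)[:,:,::-1])
p,Rm=tool(); print(p,Rm)
print("to bottle tool-axes cm",Rm.T@(np.array([.541,.112,.063])-p)*100)
E
```

```text
[0.5419 0.112  0.1545] [[-0.1541  0.988   0.0034]
 [ 0.988   0.1541 -0.0025]
 [-0.003   0.003  -1.    ]]
to bottle tool-axes cm [ 0.0366 -0.1124  9.1546]
```

View pics/v2.png

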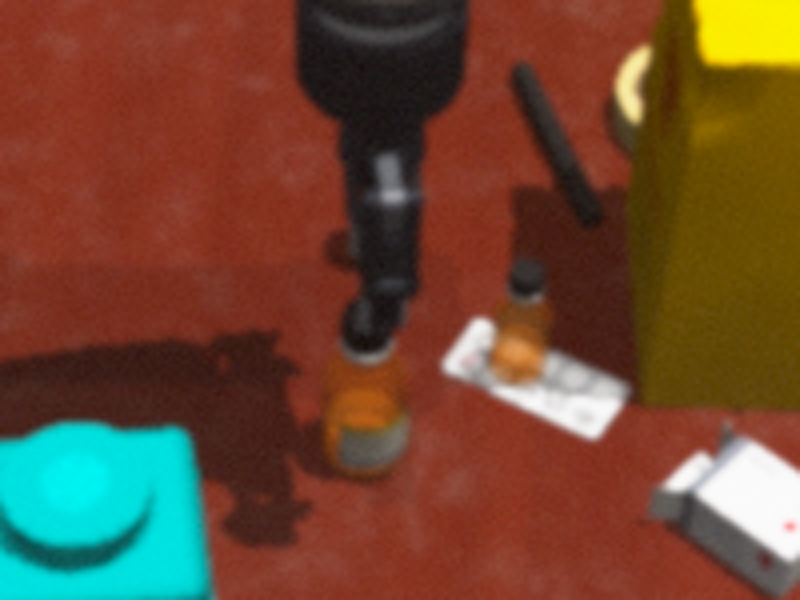

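The gripper is aligned over the large bottle, with the near finger in front of the cap at about crop (370, 320). I'm descending, then gripping at 45 N.

>>> carry_out --deltas '[[[0,-0.1,1.5],0],[[0,-0.1,3.5],0],[[0,-0.1,5.5],0],[[0,-0.1,7.5],0],[[0,-0.1,9],0],[[0,-0.1,9.1],0],[[0,-0.1,9.1],0],[[0,-0.1,9.1],0]]'

```text
t: 3.68
eef_pos: [0.5418, 0.1118, 0.0643]
tool_rot: [0.002, 0.65, 0.76, 0.001]
contact_force: [0.6, -0.2, 0.4]
gripper_width: 1.003
```

>>> carry_out --deltas '[[[0,0,0],0],[[0,0,0],0],[[0,0,0],0],[[0,0,0],0],[[0,0,0],0],[[0,0,0],0],[[0,0,0],0],[[0,0,0],0]]' --hand 0 --newtons 45

```text
t: 4.68
eef_pos: [0.542, 0.1118, 0.0647]
tool_rot: [0.003, 0.65, 0.76, 0.001]
contact_force: [-1.5, -0.5, 6.8]
gripper_width: 0.525
```

Gripped at opening 0.525 (about 45 mm). Lifting.

>>> carry_out --deltas '[[[0,0,-0.5],0],[[0,0,-2],0],[[0,0,-4.5],0],[[0,0,-7],0],[[0,0,-9.5],0],[[0,0,-11.5],0],[[0,0,-12],0],[[0,0,-12],0],[[0,0,-12],0]]'

```text
t: 5.8
eef_pos: [0.5407, 0.1119, 0.1839]
tool_rot: [0.002, 0.65, 0.76, 0.0]
contact_force: [0.9, -0.2, -1.3]
gripper_width: 0.522
```

```bash
python3 - <<'E'
from h import *
np.set_printoptions(precision=4,suppress=True)
b=shot("side","s3")[60:300,220:540]
cv2.imwrite("pics/v3.png",cv2.resize(b,(800,600),interpolation=cv2.INTER_CUBIC)[:,:,::-1])
p,Rm=tool(); print(p,Rm,readout.get_obs()["contact_force"])
print("to pad tool-axes cm",Rm.T@(np.array([.5775,-.159,p[2]])-p)*100)
E
```

```text
[0.5408 0.1119 0.1839] [[-0.154   0.9881  0.0037]
 [ 0.9881  0.154  -0.0024]
 [-0.0029  0.0033 -1.    ]] [-1.2603  0.1619 -1.6805]
to pad tool-axes cm [-27.3329  -0.5455   0.0782]
```

View pics/v3.png

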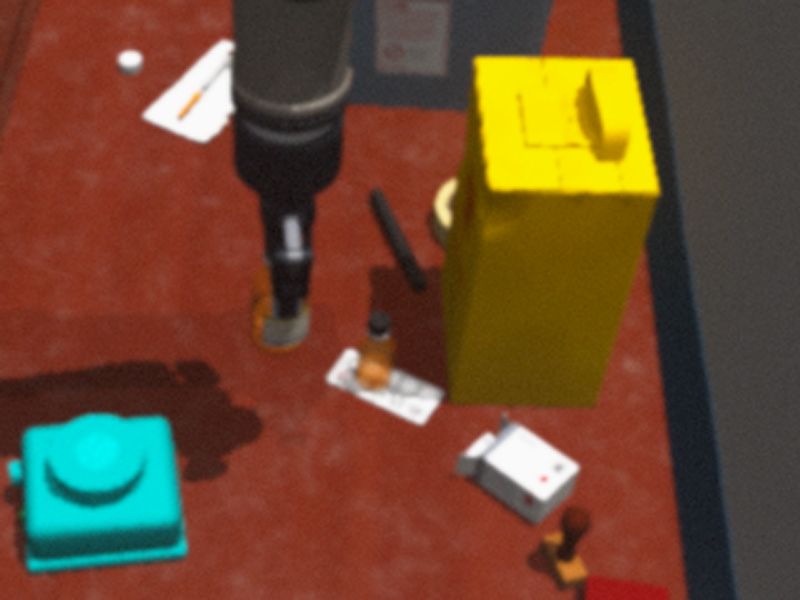

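The bottle is held upright, with its base near crop (278, 345). I'm carrying it over the pad.

>>> carry_out --deltas '[[[-1.5,0,0],0],[[-5,-0.1,0],0],[[-9,-0.2,0],0],[[-13.5,-0.3,0],0],[[-18,-0.4,0],0],[[-22,-0.5,0],0],[[-25.5,-0.5,0.1],0],[[-27.3,-0.5,0.1],0],[[-27.3,-0.5,0.1],0],[[-27.3,-0.5,0.1],0]]'

```text
t: 7.1
eef_pos: [0.5779, -0.1568, 0.1834]
tool_rot: [0.002, 0.65, 0.76, 0.001]
contact_force: [-1.1, 0.7, -1.7]
gripper_width: 0.523
```

```bash
python3 - <<'E'
from h import *
np.set_printoptions(precision=4,suppress=True)
a=shot("top","t4")[130:280,350:550]; b=shot("side","s4")[220:370,240:440]
f=lambda i:cv2.resize(i,(400,300),interpolation=cv2.INTER_CUBIC)[:,:,::-1]
cv2.imwrite("pics/v4.png",cv2.resize(np.hstack([f(a),f(b)]),(800,300)))
p,Rm=tool(); print(p,Rm,readout.get_obs()["contact_force"])
print("to pad tool-axes cm",Rm.T@(np.array([.5775,-.159,.08+.0647])-p)*100)
E
```

```text
[ 0.578  -0.1566  0.1835] [[-0.1566  0.9877  0.0034]
 [ 0.9877  0.1566 -0.0014]
 [-0.0019  0.0032 -1.    ]] [-0.7984 -0.505  -1.6136]
to pad tool-axes cm [-0.2204 -0.0969  3.8828]
```

View pics/v4.png

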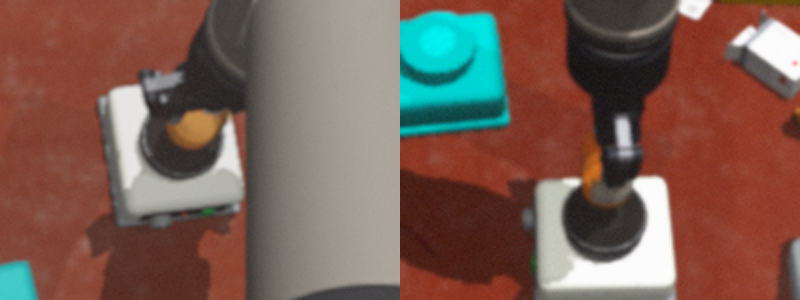

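The bottle hangs over the pad in both views (top crop about (195, 125), pad (185, 145), offset due to height). I'm descending to just above contact and correcting sideways.

>>> carry_out --deltas '[[[-0.2,-0.1,0.5],0],[[-0.2,-0.1,1.5],0],[[-0.2,-0.1,2.5],0],[[-0.2,-0.1,3.3],0],[[-0.2,-0.1,3.5],0],[[-0.2,-0.1,3.5],0],[[-0.2,-0.1,3.5],0]]'

```text
t: 8.07
eef_pos: [0.5777, -0.1589, 0.1489]
tool_rot: [0.002, 0.649, 0.76, 0.001]
contact_force: [0.2, 0.0, -1.5]
gripper_width: 0.53
```

>>> carry_out --deltas '[[[0,0,0.2],0],[[0,0,0.4],0],[[0,0,0.6],0],[[0,0,0.6],0],[[0,0,0.6],0]]'

```text
t: 8.7
eef_pos: [0.5779, -0.1589, 0.1432]
tool_rot: [0.002, 0.649, 0.76, 0.001]
contact_force: [0.0, 0.2, 2.1]
gripper_width: 0.523
```

>>> carry_out --deltas '[[[0,0,0.2],0],[[0,0,0.4],0],[[0,0,0.5],0],[[0,0,0.5],0]]'

```text
t: 9.2
eef_pos: [0.578, -0.159, 0.1384]
tool_rot: [0.002, 0.649, 0.76, 0.001]
contact_force: [-1.6, 0.1, 5.5]
gripper_width: 0.526
```

>>> carry_out --deltas '[[[0,0,0.2],0],[[0,0,0.4],0],[[0,0,0.4],0]]'

```text
t: 9.57
eef_pos: [0.5782, -0.159, 0.1366]
tool_rot: [0.002, 0.65, 0.76, 0.001]
contact_force: [-6.9, 2.5, 21.2]
gripper_width: 0.522
```

The force jumped to 21 N as travel stopped, so the pad is at its hard stop. I'm holding it there for about 2.4 s, with a picture in between.

>>> carry_out --deltas '[[[0,0,0.2],0],[[0,0,0.2],0],[[0,0,0.2],0],[[0,0,0.2],0],[[0,0,0.2],0],[[0,0,0.2],0],[[0,0,0.2],0],[[0,0,0.2],0],[[0,0,0.2],0],[[0,0,0.2],0]]'

```text
t: 10.82
eef_pos: [0.5782, -0.1591, 0.1366]
tool_rot: [0.002, 0.65, 0.76, 0.002]
contact_force: [-8.0, 1.6, 22.1]
gripper_width: 0.521
```

```bash
python3 - <<'E'
from h import *
b=shot("side","s5")[250:370,270:430]
cv2.imwrite("pics/v5.png",cv2.resize(b,(800,600),interpolation=cv2.INTER_CUBIC)[:,:,::-1])
p,Rm=tool(); print(p,readout.get_obs()["contact_force"])
E
```

```text
[ 0.57820941 -0.15912302  0.13660174] [-7.68999263  2.81800667 21.64911337]
```

View pics/v5.png

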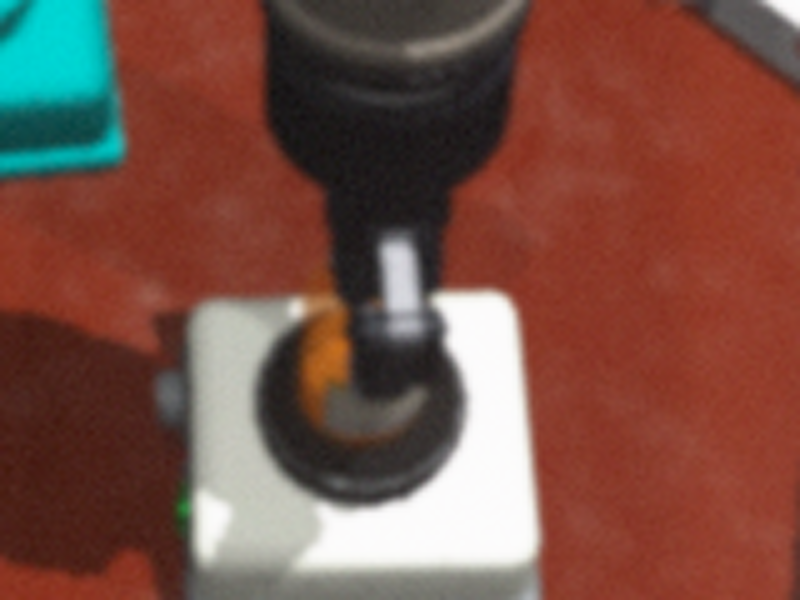

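The pad is flattened toward the case, and the bottle base (about crop (362, 400)) is centred on it (362, 395). I'll hold a bit longer, then lift.

>>> carry_out --deltas '[[[0,0,0.2],0],[[0,0,0.2],0],[[0,0,0.2],0],[[0,0,0.2],0],[[0,0,0.2],0],[[0,0,0.2],0],[[0,0,0.2],0]]'

```text
t: 11.75
eef_pos: [0.5782, -0.1591, 0.1366]
tool_rot: [0.002, 0.65, 0.76, 0.002]
contact_force: [-8.1, 1.9, 21.2]
gripper_width: 0.525
```

>>> carry_out --deltas '[[[0,0,-0.4],0],[[0,0,-1],0],[[0,0,-2],0],[[0,0,-3.5],0],[[0,0,-4.5],0],[[0,0,-4.8],0],[[0,0,-4.8],0]]'

```text
t: 12.62
eef_pos: [0.5779, -0.1591, 0.1847]
tool_rot: [0.002, 0.65, 0.76, 0.002]
contact_force: [-0.6, 0.7, -1.8]
gripper_width: 0.524
```

```bash
python3 - <<'E'
from h import *
np.set_printoptions(precision=4,suppress=True)
p,Rm=tool(); print(p,Rm,readout.get_obs()["contact_force"])
print("to place tool-axes cm",Rm.T@(np.array([.545,.08,p[2]])-p)*100)
E
```

```text
[ 0.5779 -0.1591  0.1847] [[-0.1558  0.9878  0.0062]
 [ 0.9878  0.1558  0.0003]
 [-0.0007  0.0062 -1.    ]] [-0.5726  0.7228 -1.8178]
to place tool-axes cm [24.127   0.4709 -0.0141]
```

>>> carry_out --deltas '[[[1.5,0,0],0],[[5,0.1,0],0],[[9,0.2,0],0],[[13.5,0.3,0],0],[[18,0.4,0],0],[[22,0.5,0],0],[[24,0.5,0],0],[[24.1,0.5,0],0],[[24.1,0.5,0],0],[[24.1,0.5,0],0]]'

```text
t: 13.88
eef_pos: [0.5454, 0.0783, 0.1845]
tool_rot: [0.002, 0.651, 0.759, 0.002]
contact_force: [0.7, 0.3, -2.2]
gripper_width: 0.526
```

>>> carry_out --deltas '[[[0,0,1],0],[[0,0,3],0],[[0,0,5.5],0],[[0,0,8],0],[[0,0,10],0],[[0,0,11],0],[[0,0,11.4],0],[[0,0,11.5],0],[[0,0,11.5],0]]'

```text
t: 15.0
eef_pos: [0.5466, 0.0784, 0.0701]
tool_rot: [0.003, 0.651, 0.759, 0.002]
contact_force: [0.3, -0.7, -1.3]
gripper_width: 0.522
```

>>> carry_out --deltas '[[[0,0,0.2],0],[[0,0,0.4],0],[[0,0,0.55],0],[[0,0,0.6],0],[[0,0,0.6],0]]'

```text
t: 15.62
eef_pos: [0.5468, 0.0783, 0.0647]
tool_rot: [0.003, 0.651, 0.759, 0.002]
contact_force: [-1.7, 0.1, 5.7]
gripper_width: 0.522
```

The base is on the desk (5.7 N at the same height as the pick-up). Releasing.

>>> carry_out --deltas '[[[0,0,0],0],[[0,0,0],0],[[0,0,0],0],[[0,0,0],0],[[0,0,0],0],[[0,0,0],0],[[0,0,0],0],[[0,0,0],0]]' --hand 1

```text
t: 16.62
eef_pos: [0.5468, 0.0783, 0.0647]
tool_rot: [0.003, 0.651, 0.759, 0.002]
contact_force: [-0.0, 1.0, 0.1]
gripper_width: 0.999
```

>>> carry_out --deltas '[[[0,0,-1],0],[[0,0,-3],0],[[0,0,-5.5],0],[[0,0,-8],0],[[0,0,-11],0],[[0,0,-14],0],[[0,0,-16],0],[[0,0,-17],0],[[0,0,-17],0]]'

```text
t: 17.75
eef_pos: [0.5458, 0.0784, 0.2354]
tool_rot: [0.003, 0.651, 0.759, 0.003]
contact_force: [-0.4, 0.2, -0.5]
gripper_width: 1.001
```

```bash
python3 - <<'E'
from h import *
np.set_printoptions(precision=4,suppress=True)
b=shot("side","s6")[130:370,220:540]
cv2.imwrite("pics/v6.png",cv2.resize(b,(800,600),interpolation=cv2.INTER_CUBIC)[:,:,::-1])
p,Rm=tool(); print(p,readout.get_obs()["contact_force"],readout.get_obs()["t"])
for n in ("amber_bottle_mid","dropper_mid","pad_top"): print(n,[(np.round(d["centre"],1),round(d["score"],2)) for d in models.spot_in(n,"side")])
E
```

```text
[0.5453 0.0783 0.2345] [ 0.1231 -1.0045 -1.0374] 17.8
amber_bottle_mid [(array([231.1, 330.6]), 0.9)]
dropper_mid [(array([167.8, 329.5]), 0.68)]
pad_top [(array([325.4, 341.4]), 0.89), (array([239.1, 259.8]), 0.66)]
```

View pics/v6.png

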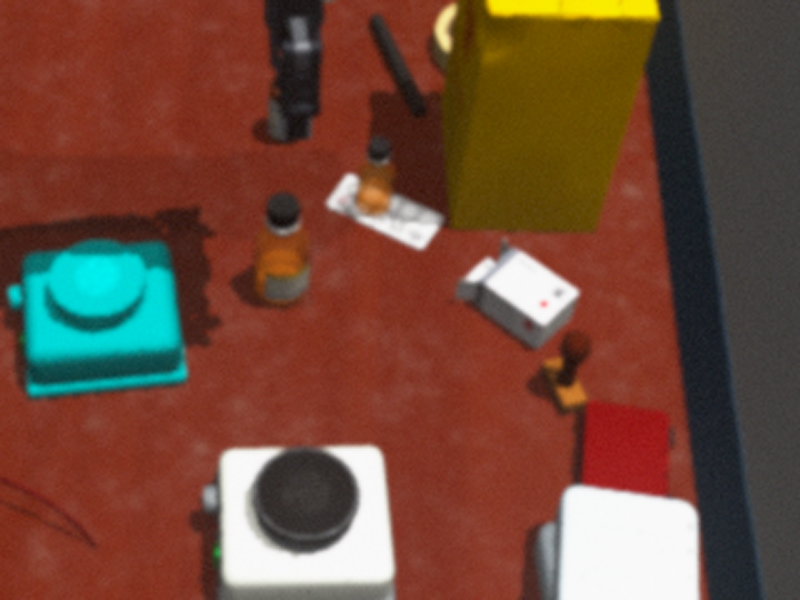

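The bottle stands upright at crop (283, 260), off the mixer. The pad is up again at (305, 495), and the dropper's base shows behind the gripper at (285, 125). Handing in.

```bash
python3 -c "
from station import bot
print(bot.hand_in())"
```

```text
the job is handed in; nothing more can be done
None
```

The amber bottle has been mixed on the black pad and now stands upright on the desk, off the mixer. I handed the job in at about 18 s.

- **Pressing:** I gripped the larger amber bottle at 45 N and pressed it onto the middle of the pad. The bottle stopped 72 mm above its desk height, which is the pad's fully-down level, with the wrist reading about 22 N. I held it there for about 2.2 s.
- **Placing:** The bottle stands at about (0.546, 0.078). The last side view shows it upright and released, the pad back up and the gripper clear of everything.
- **Limits of the checks:** In that last view the gripper partly hid the dropper bottle. Its base looked upright in place, and the arm was never near it. The network put it about 8 px from its first reading, which fits only part of it being visible. The network also missed the small amber bottle this time, though it is plainly in place in the picture. I did not read the pad's travel directly; it comes from the force and height readings.

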